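Close the daylight plate and hold up the refractometer for reading

ROBOT

A 6-joint arm with a two-finger parallel gripper is mounted at the origin on a cart in front of the work surface, level with it; the furniture and walls round the work are solid. World frame = base frame: x ahead of the robot, y to its left, z up, the work surface at z = 0. Lengths are in m, angles in rad, forces in N, time in s.
With the tool pointing down it reaches from about 0.325 to 0.9 m from the base axis. Payload 6.1 kg.
Tool frame: the origin (TCP) lies at the very end of the fingers, on their centre line; the grasp point (between the pads) lies 19 mm behind it; z points along the fingers, y is the direction in which the jaws open and shut (so a half turn about z gives the same grasp; the last joint's range is limited). The gripper opens to 85 mm and grips with 20 to 120 N. Pads are 22 mm wide; open, the fingers measure 114 mm over their backs; the gripper's body (76 mm by 85 mm) begins 54 mm behind the grasp point. The pads swing forward as they close: fully open they stand 13 mm farther back than shut.
Start: joints at [-1.434, 0.22, 1.526, -0, 1.395, -0.126], TCP at [0.162, -0.604, 0.231] pointing down, gripper open.
Joint ranges: [-2.98, 2.98], [-0.91, 2.08], [0.09, 2.57], [-1.24, 4.39], [0.2, 2.65], [-2.68, 2.68]. Speed limits (rad/s): [2.57, 2.57, 3.01, 3.14, 3.14, 3.14].

INTERFACE

Orientations are given as a unit quaternion [x, y, z, w].
In Python, from workcell import r gives the robot as it stands.
- The arm moves only by the tool send_rows, never from a script. Its argument "series" is a list of rows, each a list of 2 entries, a list of its own where there are three numbers: the shift along the world's x, y, z in cm, then the turn, a rotation vector about the world's x, y, z in degrees. In form: [[[x, y, z], [rx, ry, rz]], ...]. A call has 1 to 10 rows; each row shifts and turns the commanded pose from where the row before left it; what a row does not reach is not made up. A row lasts 1/12 s, in which the tool goes at most 41.7 mm and 7.16 degrees, less where a joint would pass 70% of its speed; a pose out of reach is approached as far as the arm can. A call with a gripper value outside its range is refused whole. "fingers" is the finger opening in cm, from 0 to 8.54, set as the call begins (left out, the last holds). The fingers move at their own pace and stop on an object; "squeeze" is the grip in N (left out, the last holds). Time passes only in rows, so rows that do not move let the fingers close. It gives the time, the measured TCP pose, the force and the opening at its end, in the units of the state.
- r.observe(): the state, without advancing time (a new reading comes with each control period).
- r.read_camera(name): name is "scene" or "top" or "wrist"; returns a dict with "color" (400x640x3 uint8, red, green, blue), "mtx" (3x3 intrinsics, pixels), "world_from_camera" (4x4, takes a point from camera to world coordinates); the wrist camera has in their place "hand_eye" (4x4, takes a point from camera to tool coordinates, whose origin is the TCP and whose axes are the flange's). Camera axes: x right, y down, z forward; pixel columns grow to the right and rows downward; lengths in m; the calibration is good to about 2 mm. A picture is of the moment at which its call begins: read the wrist's pose just before it. There is no depth.
- r.close_job(): hands the job in, once; it reports no verdict.
The state is a dict: "time_s": time; "joint_positions": joint angles; "joint_vel": joint speeds; "joint_torque": joint torques, N m; "position": TCP position; "ee_rot": TCP orientation; "wrist_force": force on the tool from outside, world axes, zero at the start; "moment": the same for the moment, N m; "finger_gap": opening from 0.0 (shut) to 1.0 (fully open).
Only numpy, scipy, OpenCV 4.12 (cv2) and the standard library are available. Lean on these libraries where they do the work, as an engineer would, in place of code of your own. Each camera call takes 0.05 s, during which the arm holds its last target.

TASK

Two hand refractometers lean in the bench stand; the one whose daylight plate stands open has a sample on its prism. While it still rests in the stand, swing its plate fully shut on the prism, then draw the instrument out of the stand, turn it level with the plate side up, and keep it raised at least 20 cm above the worktop, ready to be read. Finish while holding it there, with the plate still shut; leave the other refractometer in its place and both sample cups standing.

Things in the scene. Friction and masses are not known exactly. Their poses are not given: they have to be found in the camera images.
- refractometer_a: The hand refractometer with the open plate: round, dark, 165 mm long, metal head, about 0.17 kg. Origin on the barrel axis, mid rubber grip, within 10 mm of the centre of mass; x along the barrel to the head, z to the plate side. In the stand x points up and away from the robot at 50 degrees. Grip: 28 mm diameter, x = -30 to 30 mm; grasp it there across y. Level: x horizontal.
- plate_a (a joint): Hinge of the daylight plate of refractometer_a, rad: 0 = shut on the prism face, grows as it swings up and back towards the eyepiece, at most 2.2. Starts at 1.2 to 1.8. The stiff hinge stays where it is left; about 0.2 N at the plate's edge moves it.
- hinge_a (a point): Middle of the hinge line of plate_a (along y), at x = 60.5, z = 13.5 mm in the frame of refractometer_a, on top of its square metal head (26 x 26 mm, x = 46 to 64 mm). From the hinge the prism face slopes down to the nose at 38 degrees to the barrel, so in the stand the shut plate rises 12 degrees from level, away from the robot.
- plate_edge_a (a point): Middle of the free edge of plate_a, 43 mm from the hinge. The plate is a frosted white flap 43 mm long, 24 mm wide, 3 mm thick, with a 5 mm thick grey lip along this edge.
- eyepiece_a (a point): Centre of the eyepiece end of refractometer_a, x = -72 mm in its frame; the end is 32 mm in diameter.
- nose_a (a point): The nose (prism end) of refractometer_a, x = 93, z = -10 mm in its frame.
- refractometer_b: The other refractometer, the same in size and shape and frame, its plate shut; it stays in the stand.
- stand: Fixed two-place stand: base 170 x 200 x 10 mm, origin centred on its underside, x away from the robot. Places at y = 60 and -60 mm (either may hold either). In each the eyepiece end sits 17 mm deep in a sloping cup (2 mm play), and the square head lies in an open fork: 42 mm over its prongs, which end 1 mm below the axis, at x = 48 to 60 mm of the instrument. Drawn out 20 mm it lifts free.
- sample_cup_large: Lidded round sample cup, 56 mm diameter, 58 mm high; origin centred on its underside, z up.
- sample_cup_small: Lidded round sample cup, 52 mm diameter, 50 mm high; origin centred on its underside, z up.
There are look-alikes about, which are no part of the job. What is shaped like the sample_cup_small but red is not meant.

How it is judged:
By the outcome, as a careful person would: the job done as asked, in the order asked, and still so for the second after the job is handed in, while the arm keeps its last pose, push and grip.
It also fails if it takes over 48 s, if anything falls off the work surface, if the arm or the gripper's body presses on something with over 40 N, if the wrist force passes 120 N, or if a joint passes its speed limit or range.

## Working session

There is one attempt and no reset: what is moved stays moved. The work goes in short steps, Python scripts to look and compute and a tool call to move; the robot and the scene stay as the last step left them, time stands still between calls to the robot, and variables do not carry over. Pictures are saved under pics/ and viewed, and the job is handed in when it is done.

Besides the shell and the picture viewer there is one more tool, called after "Call:" as name(argument=value, ...) on one line, values as JSON. send_rows: Moves the arm, as the interface text tells. Its arguments: {"type":"object","properties":{"series":{"type":"array","items":{"type":"array"}},"fingers":{"type":"number"},"squeeze":{"type":"number"}},"required":["series"]}

```bash
ls; mkdir -p pics; python3 - <<'E'
from workcell import r
import cv2,numpy as np
s=r.observe();print(s)
for n in ["scene","top"]:
    c=r.read_camera(n);cv2.imwrite(f"pics/{n}0.png",c["color"][:,:,::-1]);np.savez(f"{n}0.npz",**{k:c[k] for k in("color","mtx","world_from_camera")})
    print(n,c["mtx"].round(1).tolist(),c["world_from_camera"].round(3).tolist())
E
```

```text
pics
{'time_s': 0.0, 'joint_positions': array([-1.43410122e+00,  2.21204639e-01,  1.52758933e+00, -2.03250428e-05,
        1.39472114e+00, -1.26110785e-01]), 'joint_vel': array([-1.13728756e-04, -2.37060941e-04,  8.89704038e-05, -1.82772220e-03,
        9.47334146e-04, -1.17658839e-03]), 'joint_torque': array([ 1.82658055e-04, -4.96904325e+01, -3.89390373e+01, -5.41564907e-05,
        1.11465639e-02, -4.32393313e-05]), 'position': array([ 0.1622703 , -0.60294564,  0.23022409]), 'ee_rot': array([ 9.91378356e-01,  1.31026837e-01, -1.50905100e-05, -9.61165131e-04]), 'wrist_force': array([-0.04993849,  1.05094609,  0.14261944]), 'moment': array([-0.0377745 , -0.00649308, -0.00338062]), 'finger_gap': 1.0010430954825331}
scene [[442.6, 0.0, 314.6], [0.0, 442.6, 198.3], [0.0, 0.0, 1.0]] [[0.774, -0.479, 0.414, 0.248], [-0.633, -0.589, 0.502, -0.51], [0.003, -0.651, -0.759, 0.762], [0.0, 0.0, 0.0, 1.0]]
top [[398.9, 0.0, 322.1], [0.0, 398.9, 200.3], [0.0, 0.0, 1.0]] [[-0.0, -0.983, 0.183, 0.439], [-0.999, -0.006, -0.032, -0.07], [0.032, -0.183, -0.983, 0.987], [0.0, 0.0, 0.0, 1.0]]
```

View pics/scene0.png

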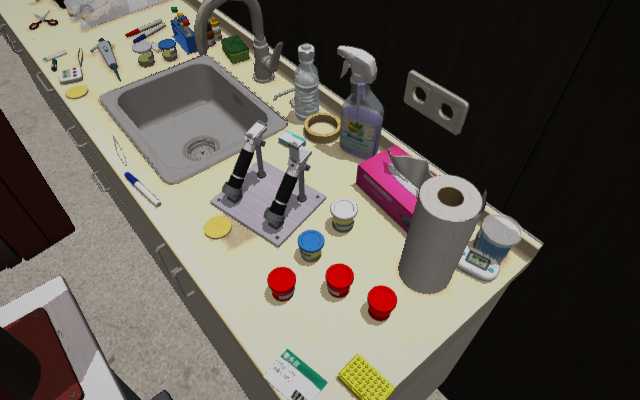

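View pics/top0.png

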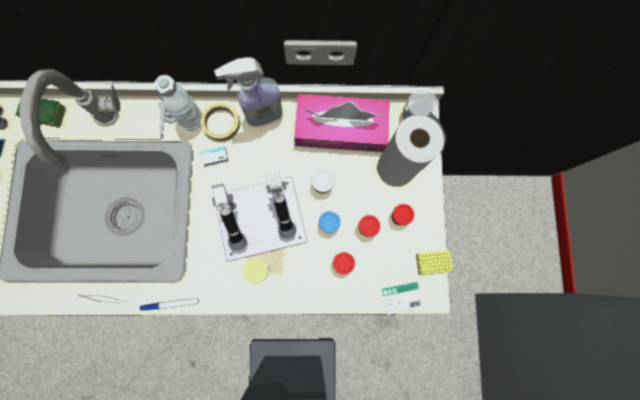

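```bash
python3 - <<'E'
import cv2
a=cv2.imread("pics/scene0.png");b=cv2.imread("pics/top0.png")
cv2.imwrite("pics/sc_c.png",cv2.resize(a[110:250,200:340],None,fx=5,fy=5,interpolation=cv2.INTER_CUBIC)[:600])
cv2.imwrite("pics/top_c.png",cv2.resize(b[165:265,195:325],None,fx=6,fy=6,interpolation=cv2.INTER_CUBIC))
E
```

```text
(no output)
```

View pics/sc_c.png

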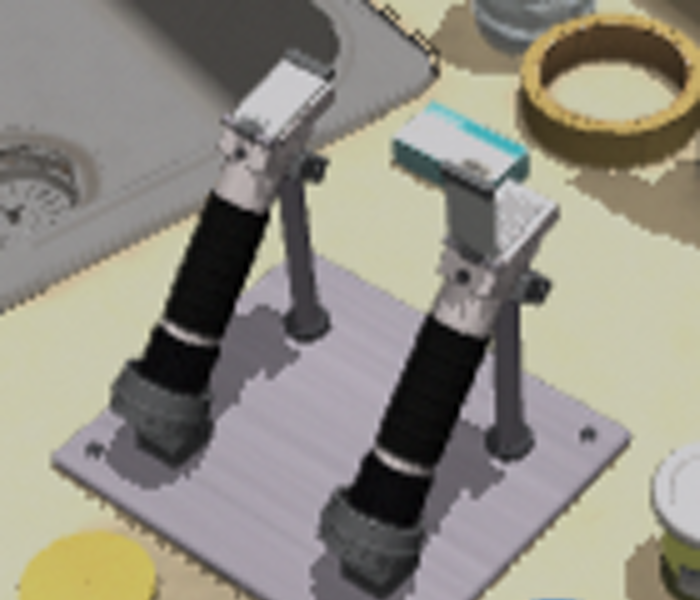

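View pics/top_c.png

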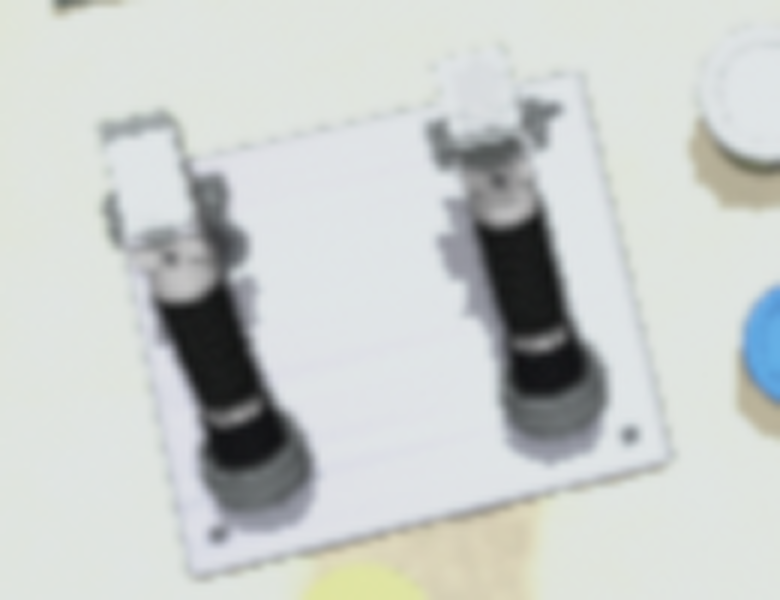

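```bash
cat > h.py <<'E'
import numpy as np,cv2
def load(n):
    d=np.load(n+".npz");return d["mtx"],d["world_from_camera"]
def ray(n,uv):
    K,T=load(n) if isinstance(n,str) else n
    d=T[:3,:3]@np.linalg.solve(K,[uv[0],uv[1],1]);return T[:3,3],d/np.linalg.norm(d)
def onplane(n,uv,p,nrm):
    o,d=ray(n,uv);return o+d*(np.dot(np.array(p)-o,nrm)/np.dot(d,nrm))
def onz(n,uv,z): return onplane(n,uv,[0,0,z],[0,0,1])
def tri(n1,a,n2,b):
    o1,d1=ray(n1,a);o2,d2=ray(n2,b)
    t=np.linalg.lstsq(np.c_[d1,-d2],o2-o1,rcond=None)[0]
    p,q=o1+t[0]*d1,o2+t[1]*d2;return (p+q)/2,np.linalg.norm(p-q)
def proj(n,P):
    K,T=load(n) if isinstance(n,str) else n
    c=T[:3,:3].T@(np.array(P)-T[:3,3]);return (K@c)[:2]/c[2]
E
python3 - <<'E'
from h import *
t=lambda u,v:(u/6+195-.4,v/6+165-.4)
s=lambda u,v:(u/5+200-.4,v/5+110-.4)
P={}
P['tBL']=onz("top0",t(190,570),.01);P['tBR']=onz("top0",t(672,455),.01);P['tTR']=onz("top0",t(580,72),.01)
P['sBL']=onz("scene0",s(52,455),.01);P['sTR']=onz("scene0",s(630,437),.01)
for k in P:print(k,P[k].round(4))
print([np.linalg.norm(a-b).round(4) for a,b in((P['tBL'],P['tBR']),(P['tTR'],P['tBR']),(P['tTR'],P['tBL']))])
x=P['tTR']-P['tBR'];print(np.degrees(np.arctan2(x[1],x[0])))
y=P['tBL']-P['tBR'];print(np.degrees(np.arctan2(-y[0],y[1])))
print('ring',tri("top0",t(538,342),"scene0",s(403,458)))
print('griptop',tri("top0",t(510,218),"scene0",s(461,327)))
print('b ring',tri("top0",t(238,412),"scene0",s(190,333)))
print('b griptop',tri("top0",t(190,295),"scene0",s(240,200)))
E
```

```text
tBL [0.4738 0.1292 0.01  ]
tBR [ 0.5203 -0.0637  0.01  ]
tTR [ 0.6804 -0.0241  0.01  ]
sBL [0.4734 0.1294 0.01  ]
sTR [ 0.6798 -0.0249  0.01  ]
[np.float64(0.1984), np.float64(0.1649), np.float64(0.2573)]
13.894465882329762
13.560313876768866
ring (array([ 0.56151072, -0.01398291,  0.07244979]), np.float64(0.007149215842233147))
griptop (array([ 0.60090903, -0.00535553,  0.11686638]), np.float64(0.005444099128002447))
b ring (array([0.53340926, 0.09986657, 0.07236161]), np.float64(0.005187560336667794))
b griptop (array([0.5714939 , 0.1097556 , 0.12011918]), np.float64(0.006037410684536279))
```

```bash
cat >> h.py <<'E'
YAW=np.radians(13.7);hd=np.array([np.cos(YAW),np.sin(YAW),0]);up=np.array([0,0,1.]);sy=np.array([-np.sin(YAW),np.cos(YAW),0])
c5,s5=np.cos(np.radians(50)),np.sin(np.radians(50))
xi=c5*hd+s5*up; zi=-s5*hd+c5*up
E
python3 - <<'E'
from h import *
t=lambda u,v:(u/6+195-.4,v/6+165-.4)
s=lambda u,v:(u/5+200-.4,v/5+110-.4)
it=lambda p:((p[0]-195+.4)*6,(p[1]-165+.4)*6)
is_=lambda p:((p[0]-200+.4)*5,(p[1]-110+.4)*5)
M=np.array([.5916,-.0071,.0857])
for nm,P in dict(eyetop=M-.055*xi,M=M,hinge=M+.0605*xi+.0135*zi,noseL=M+.093*xi-.01*zi+.012*sy,noseR=M+.093*xi-.01*zi-.012*sy).items():
    print(nm,P.round(4),'top',np.round(it(proj("top0",P))),'scene',np.round(is_(proj("scene0",P))))
H=M+.0605*xi+.0135*zi
for q in (1.2,1.4,1.6,1.8):
    a=np.radians(12)+q;E=H+.043*(np.cos(a)*hd+np.sin(a)*up)
    print(q,E.round(4),np.round(it(proj("top0",E))),np.round(is_(proj("scene0",E))))
E
```

```text
eyetop [ 0.5573 -0.0155  0.0436] top [550. 354.] scene [392. 512.]
M [ 0.5916 -0.0071  0.0857] top [523. 251.] scene [442. 394.]
hinge [ 6.193e-01 -3.000e-04  1.407e-01] top [496. 149.] scene [481. 259.]
noseL [0.6543 0.0205 0.1505] top [437.  48.] scene [517. 175.]
noseR [ 0.66   -0.0028  0.1505] top [503.  33.] scene [564. 200.]
1.2 [0.626  0.0013 0.1832] [482. 104.] [489. 170.]
1.4 [ 0.6177 -0.0007  0.1837] [487. 127.] [475. 181.]
1.6 [ 0.6095 -0.0027  0.1825] [493. 152.] [462. 196.]
1.8 [ 0.6016 -0.0047  0.1797] [498. 176.] [448. 213.]
```

Call:
send_rows(series=[[[0, 0, 4], [0, 0, 0]], [[1.5, 3, 2], [0, 0, 0]], [[1.7, 3.4, 1], [0, 0, 0]], [[1.7, 3.4, 0], [0, 0, 0]], [[1.7, 3.4, 0], [0, 0, 0]], [[1.7, 3.4, 0], [0, 0, 0]], [[1.7, 3.4, 0], [0, 0, 0]], [[1.7, 3.4, 0], [0, 0, 0]], [[1.7, 3.4, 0], [0, 0, 0]], [[1.7, 3.4, 0], [0, 0, 0]]], fingers=0)

```text
time_s: 0.93
position: [0.3136, -0.2996, 0.3009]
ee_rot: [0.991, 0.131, -0.0, -0.0]
wrist_force: [1.0, 0.2, -0.1]
finger_gap: 0.0
```

Call:
send_rows(series=[[[2.1, 2.8, 0], [1.18, -4.86, -0.13]], [[2.1, 2.8, 0], [1.18, -4.86, -0.13]], [[2.1, 2.8, 0], [1.18, -4.86, -0.13]], [[2.1, 2.8, 0], [1.18, -4.86, -0.13]], [[2.1, 2.8, 0], [1.18, -4.86, -0.13]], [[2.1, 2.8, 0], [1.18, -4.86, -0.13]], [[2.1, 2.8, -1.6], [1.18, -4.86, -0.13]], [[2.1, 2.8, -2], [1.18, -4.86, -0.13]], [[2.1, 2.8, -2], [1.18, -4.86, -0.13]], [[2.1, 2.8, -2], [1.18, -4.86, -0.13]]])

```text
time_s: 1.77
position: [0.5236, -0.021, 0.2252]
ee_rot: [0.899, 0.107, 0.422, -0.044]
wrist_force: [1.9, 0.5, 0.0]
finger_gap: -0.001
```

Call:
send_rows(series=[[[0, 0, 0], [0, 0, 0]], [[0, 0, 0], [0, 0, 0]]])

```text
time_s: 1.93
position: [0.5214, -0.0188, 0.2214]
ee_rot: [0.901, 0.109, 0.418, -0.048]
wrist_force: [-0.4, -0.4, 0.6]
finger_gap: 0.002
```

```bash
cat > look.py <<'E'
from workcell import r
import cv2,numpy as np,sys
from scipy.spatial.transform import Rotation as R
def look(n,tag):
    s=r.observe();c=r.read_camera(n)
    if n=="wrist":
        T=np.eye(4);T[:3,:3]=R.from_quat(s["ee_rot"]).as_matrix();T[:3,3]=s["position"];T=T@c["hand_eye"]
    else: T=c["world_from_camera"]
    np.savez(tag+".npz",mtx=c["mtx"],world_from_camera=T,color=c["color"])
    cv2.imwrite(f"pics/{tag}.png",c["color"][:,:,::-1]);return s,T
if __name__=="__main__":
    for a in sys.argv[1:]:
        n,t=a.split(":");s,T=look(n,t)
    print({k:np.round(s[k],4) for k in("time_s","position","ee_rot","joint_positions","wrist_force","finger_gap")});print(T.round(3))
    print(R.from_quat(s["ee_rot"]).as_matrix().round(3))
E
python3 look.py wrist:w1 scene:s1
```

```text
{'time_s': np.float64(1.9833), 'position': array([ 0.5229, -0.0208,  0.2247]), 'ee_rot': array([ 0.9002,  0.1085,  0.4194, -0.0457]), 'joint_positions': array([-0.5586, -0.6065,  2.4727,  0.868 ,  0.7897,  0.2922]), 'wrist_force': array([0.4713, 0.6338, 0.7723]), 'finger_gap': np.float64(0.0012)}
[[ 0.774 -0.479  0.414  0.248]
 [-0.633 -0.589  0.502 -0.51 ]
 [ 0.003 -0.651 -0.759  0.762]
 [ 0.     0.     0.     1.   ]]
[[ 0.625  0.234  0.745]
 [ 0.157 -0.972  0.173]
 [ 0.765  0.009 -0.644]]
```

View pics/w1.png

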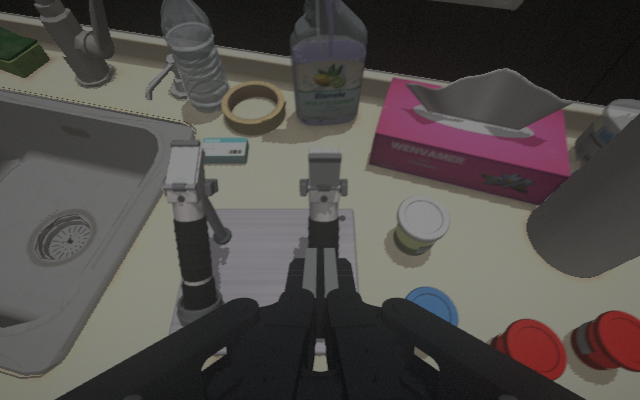

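View pics/s1.png

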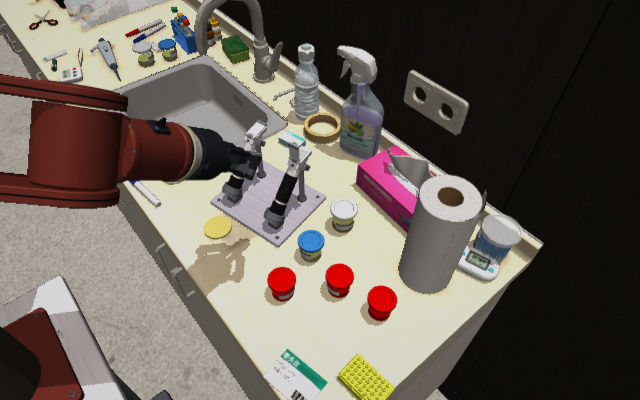

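```bash
python3 - <<'E'
import cv2
from h import *
a=cv2.imread("pics/w1.png");b=cv2.imread("pics/scene0.png")
A=cv2.resize(a[140:260,280:370],None,fx=5,fy=5,interpolation=cv2.INTER_CUBIC)
B=cv2.resize(b[130:240,255:320],None,fx=5,fy=5,interpolation=cv2.INTER_CUBIC)
C=np.zeros((600,800,3),np.uint8);C[:600,:450]=A;C[:550,460:785]=B
cv2.imwrite("pics/cmp1.png",C)
E
```

```text
(no output)
```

View pics/cmp1.png

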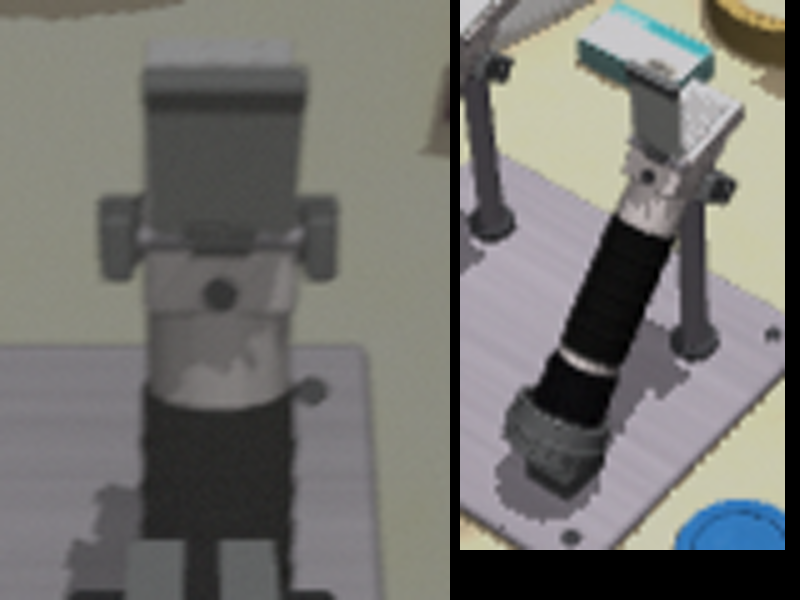

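```bash
python3 - <<'E'
from h import *
w=lambda u,v:(u/5+280-.4,v/5+140-.4)
s=lambda u,v:((u-460)/5+255-.4,v/5+130-.4)
def rel(p,M): d=p-M;return np.round(1e3*np.array([d@xi,d@sy,d@zi]),1)
M=np.array([.5916,-.0071,.0857])
for n,a,b in (("dot",(220,294),(647,177)),("lipL",(143,68),(630,60)),("lipR",(306,70),(682,90)),("griptopmid",(220,404),(642,228))):
    p,e=tri("w1",w(*a),"scene0",s(*b));print(n,p.round(4),e.round(4),rel(p,M))
# axis plane lateral check from wrist alone: points at assumed heights
for P,n in ((M+.0605*xi+.0135*zi,"hinge"),(M+.03*xi+.014*zi,"griptop"),(M+.03*xi+.014*sy,"gL"),(M+.03*xi-.014*sy,"gR")):
    u=proj("w1",P);print(n,((u-[280-.4,140-.4])*5).round(0),((proj("scene0",P)-[255-.4,130-.4])*5+[460,0]).round(0))
E
```

```text
dot [ 0.6089 -0.0013  0.1381] 0.0003 [51.8  1.5 19.8]
lipL [0.6127 0.0117 0.1886] 0.0001 [94.9 13.2 47. ]
lipR [ 0.6205 -0.0109  0.1851] 0.0005 [ 93.6 -10.5  43.1]
griptopmid [ 0.6029 -0.0033  0.1134] 0.0017 [28.8  1.   8.7]
hinge [228. 235.] [666. 159.]
griptop [227. 404.] [637. 228.]
gL [149. 376.] [628. 213.]
gR [302. 376.] [681. 243.]
```

Call:
send_rows(series=[[[1.7, 0.4, -1.6], [0, 0, 0]], [[1.7, 0.4, -1.6], [0, 0, 0]], [[1.7, 0.4, -1.6], [0, 0, 0]], [[1.6, 0.3, -1.6], [0, 0, 0]], [[0, 0, 0], [0, 0, 0]], [[0, 0, 0], [0, 0, 0]]])

```text
time_s: 2.53
position: [0.5915, -0.0077, 0.162]
ee_rot: [0.9, 0.108, 0.42, -0.045]
wrist_force: [-0.8, -0.1, 0.0]
finger_gap: -0.0
```

```bash
python3 look.py wrist:w2 scene:s2; python3 - <<'E'
import cv2
a=cv2.imread("pics/w2.png")[100:340,200:440];b=cv2.imread("pics/s2.png")[110:230,230:350]
cv2.imwrite("pics/cmp2.png",cv2.hconcat([cv2.resize(a,(400,400)),cv2.resize(b,(400,400),interpolation=cv2.INTER_CUBIC)]))
E
```

```text
{'time_s': np.float64(2.5833), 'position': array([ 0.5915, -0.0079,  0.163 ]), 'ee_rot': array([ 0.8996,  0.1077,  0.4209, -0.0446]), 'joint_positions': array([-0.4157, -0.2423,  2.3687,  1.1219,  0.5337,  0.0506]), 'wrist_force': array([0.1773, 0.4934, 0.9798]), 'finger_gap': np.float64(0.0004)}
[[ 0.774 -0.479  0.414  0.248]
 [-0.633 -0.589  0.502 -0.51 ]
 [ 0.003 -0.651 -0.759  0.762]
 [ 0.     0.     0.     1.   ]]
[[ 0.622  0.231  0.748]
 [ 0.156 -0.973  0.171]
 [ 0.767  0.01  -0.642]]
```

View pics/cmp2.png

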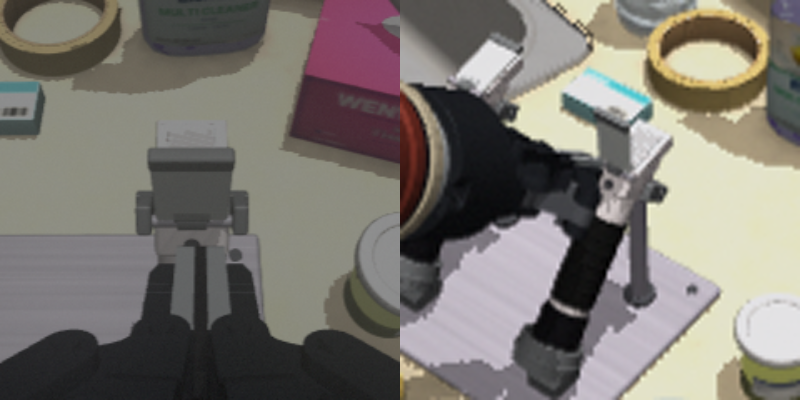

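Call:
send_rows(series=[[[0.9, 0.4, 0], [0, 0, 0]], [[0.95, 0.25, 0], [0, 0, 0]], [[0.65, 0.15, 0.25], [0, 0, 0]], [[0.6, 0.15, 0.25], [0, 0, 0]], [[0.7, 0.17, 0], [0, 0, 0]], [[0.7, 0.17, -0.1], [0, 0, 0]], [[0, 0, 0], [0, 0, 0]]])

```text
time_s: 3.22
position: [0.6365, 0.0063, 0.1662]
ee_rot: [0.9, 0.108, 0.421, -0.045]
wrist_force: [-0.1, -1.0, -0.7]
finger_gap: 0.005
```

```bash
cat > cmp.py <<'E'
import cv2,sys
k=sys.argv[1]
a=cv2.imread(f"pics/w{k}.png")[100:340,200:440];b=cv2.imread(f"pics/s{k}.png")[110:230,230:350]
cv2.imwrite(f"pics/cmp{k}.png",cv2.hconcat([cv2.resize(a,(400,400)),cv2.resize(b,(400,400),interpolation=cv2.INTER_CUBIC)]))
E
python3 look.py wrist:w3 scene:s3; python3 cmp.py 3
```

```text
{'time_s': np.float64(3.2667), 'position': array([0.6359, 0.0065, 0.1656]), 'ee_rot': array([ 0.8997,  0.1081,  0.4205, -0.0451]), 'joint_positions': array([-0.334 , -0.1247,  2.2649,  1.1323,  0.4667,  0.0876]), 'wrist_force': array([-0.622 ,  0.2551,  0.0917]), 'finger_gap': np.float64(-0.0013)}
[[ 0.774 -0.479  0.414  0.248]
 [-0.633 -0.589  0.502 -0.51 ]
 [ 0.003 -0.651 -0.759  0.762]
 [ 0.     0.     0.     1.   ]]
[[ 0.623  0.232  0.747]
 [ 0.157 -0.973  0.172]
 [ 0.766  0.01  -0.642]]
```

View pics/cmp3.png

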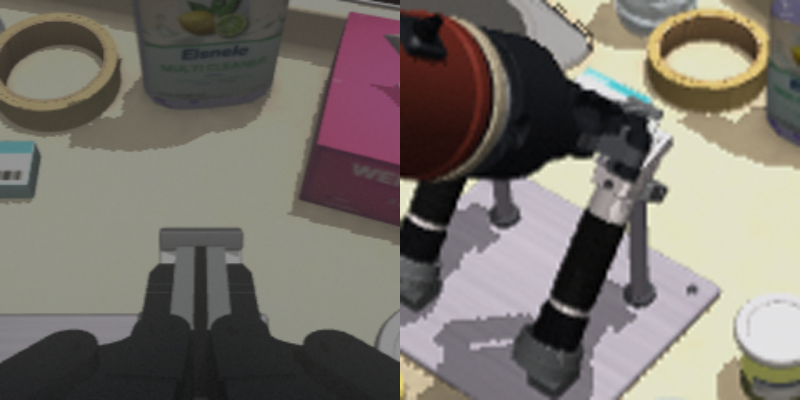

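Call:
send_rows(series=[[[0.8, 0.2, -0.1], [0, 0, 0]], [[0.5, 0.1, -0.3], [0, 0, 0]], [[0.4, 0.1, -0.3], [0, 0, 0]], [[0, 0, -0.2], [0, 0, 0]], [[0, 0, 0], [0, 0, 0]]])

```text
time_s: 3.73
position: [0.6537, 0.0104, 0.1577]
ee_rot: [0.899, 0.108, 0.421, -0.045]
wrist_force: [-7.0, 0.5, 10.2]
finger_gap: -0.002
```

```bash
python3 look.py wrist:w4 scene:s4; python3 cmp.py 4
```

```text
{'time_s': np.float64(3.7833), 'position': array([0.6536, 0.0104, 0.1578]), 'ee_rot': array([ 0.8993,  0.1079,  0.4214, -0.0451]), 'joint_positions': array([-0.3106, -0.0621,  2.2274,  1.1809,  0.4382,  0.049 ]), 'wrist_force': array([-4.6235, -0.3932,  8.2266]), 'finger_gap': np.float64(-0.0002)}
[[ 0.774 -0.479  0.414  0.248]
 [-0.633 -0.589  0.502 -0.51 ]
 [ 0.003 -0.651 -0.759  0.762]
 [ 0.     0.     0.     1.   ]]
[[ 0.622  0.232  0.748]
 [ 0.156 -0.973  0.172]
 [ 0.768  0.01  -0.641]]
```

View pics/cmp4.png

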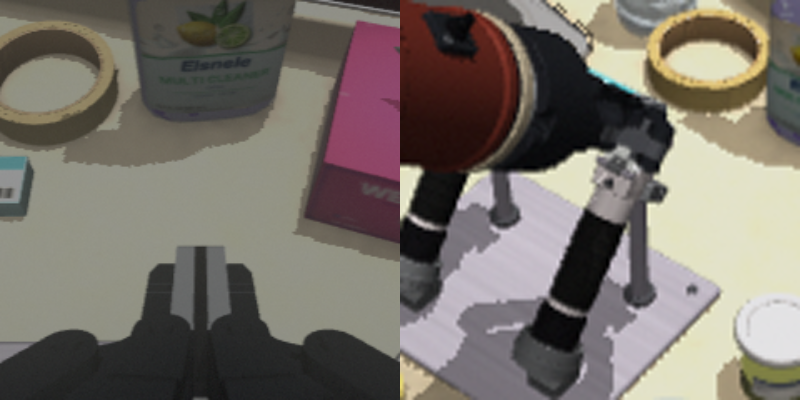

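Call:
send_rows(series=[[[0, 0, 1.5], [0, 0, 0]], [[-2, -0.5, 2], [0, 0, 0]], [[-2.8, -0.7, 2], [0, 0, 0]], [[-2.8, -0.7, 2], [0, 0, 0]], [[-2.8, -0.7, 1], [0, 0, 0]], [[0, 0, 0], [0, 0, 0]], [[0, 0, 0], [0, 0, 0]]], fingers=6)

```text
time_s: 4.42
position: [0.5486, -0.0166, 0.2433]
ee_rot: [0.899, 0.108, 0.422, -0.043]
wrist_force: [-0.2, 0.4, -0.0]
finger_gap: 0.702
```

```bash
python3 look.py wrist:w5 scene:s5; python3 cmp.py 5; python3 - <<'E'
import cv2
b=cv2.imread("pics/s5.png")[110:230,230:350]
cv2.imwrite("pics/s5c.png",cv2.resize(b,(600,600),interpolation=cv2.INTER_CUBIC))
E
```

```text
{'time_s': np.float64(4.4667), 'position': array([ 0.5487, -0.0161,  0.242 ]), 'ee_rot': array([ 0.8995,  0.1076,  0.4211, -0.0444]), 'joint_positions': array([-0.4979, -0.541 ,  2.4037,  0.8466,  0.7436,  0.3487]), 'wrist_force': array([ 0.2138,  0.3889, -0.4055]), 'finger_gap': np.float64(0.7051)}
[[ 0.774 -0.479  0.414  0.248]
 [-0.633 -0.589  0.502 -0.51 ]
 [ 0.003 -0.651 -0.759  0.762]
 [ 0.     0.     0.     1.   ]]
[[ 0.622  0.231  0.748]
 [ 0.156 -0.973  0.17 ]
 [ 0.767  0.011 -0.641]]
```

View pics/w5.png

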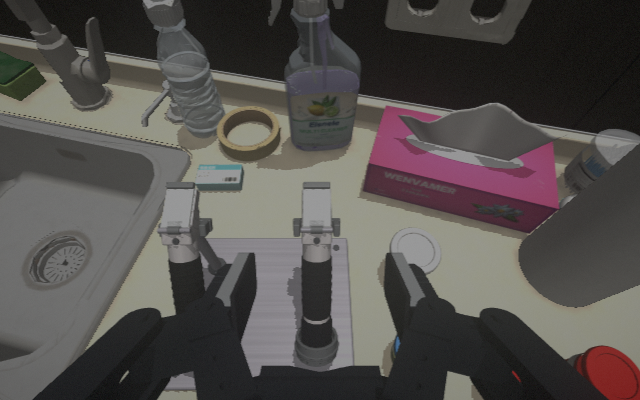

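View pics/s5c.png

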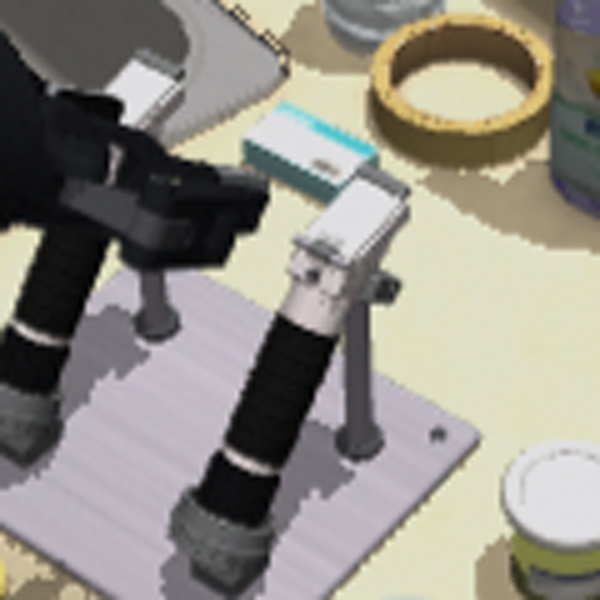

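```bash
python3 - <<'E'
from h import *
s=lambda u,v:(u/5+230-.4,v/5+110-.4)
M=np.array([.5913,-.0059,.0857])
def rel(p): d=p-M;return np.round(1e3*np.array([d@xi,d@sy,d@zi]),1)
for n,a,b in (("ring",(317,321),(253,465)),("dot",(316.5,241),(314,275)),("nose/lip tip",(316,187),(385,190))):
    p,e=tri("w5",a,"scene0",s(*b));print(n,p.round(4),e.round(4),rel(p))
# axis silhouettes in wrist
im=np.load("w5.npz")["color"].astype(int).sum(2)
for v in (265,280,295,305):
    row=im[v,290:345];d=np.where(row<150)[0];print(v,d.min()+290,d.max()+290, rel(onplane("w5",((d.min()+d.max())/2+290,v),M,zi)))
E
```

```text
ring [ 0.5624 -0.0142  0.0673] 0.0051 [-33.4  -1.2  11.2]
dot [ 0.6092 -0.001   0.138 ] 0.0017 [51.9  0.5 19.4]
nose/lip tip [0.6557 0.011  0.1483] 0.0004 [ 90.7   1.2 -10.7]
265 302 330 [17.6  1.1 -0. ]
280 303 330 [ 1.6  0.6 -0. ]
295 303 330 [-14.8   0.6   0. ]
305 303 330 [-26.1   0.6  -0. ]
```

Call:
send_rows(series=[[[0.1, 0, -3.1], [0, 0, 0]], [[0.1, 0.1, -3.1], [0, 0, 0]], [[0.1, 0.1, -3.1], [0, 0, 0]], [[0.2, 0, -3.1], [0, 0, 0]], [[0, 0, 0], [0, 0, 0]], [[0, 0, 0], [0, 0, 0]]])

```text
time_s: 5.02
position: [0.5513, -0.0118, 0.1127]
ee_rot: [0.902, 0.106, 0.416, -0.048]
wrist_force: [0.8, -0.8, 0.9]
finger_gap: 0.702
```

```bash
python3 look.py wrist:w6 scene:s6; python3 cmp.py 6
```

```text
{'time_s': np.float64(5.0667), 'position': array([ 0.553 , -0.0128,  0.116 ]), 'ee_rot': array([ 0.9006,  0.1072,  0.4186, -0.0468]), 'joint_positions': array([-0.4827, -0.2329,  2.4711,  1.281 ,  0.5482, -0.1796]), 'wrist_force': array([ 0.6554, -0.0704, -0.3672]), 'finger_gap': np.float64(0.7084)}
[[ 0.774 -0.479  0.414  0.248]
 [-0.633 -0.589  0.502 -0.51 ]
 [ 0.003 -0.651 -0.759  0.762]
 [ 0.     0.     0.     1.   ]]
[[ 0.627  0.232  0.744]
 [ 0.154 -0.973  0.174]
 [ 0.764  0.006 -0.645]]
```

View pics/cmp6.png

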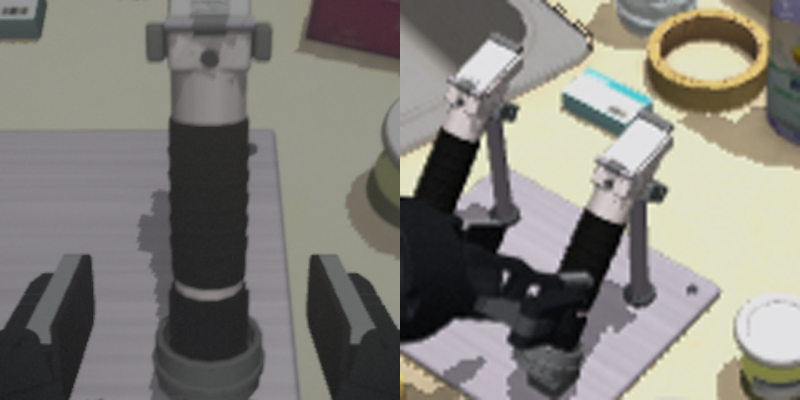

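Call:
send_rows(series=[[[1.8, 0.3, -1.5], [0, 0, 0]], [[1.75, 0.4, -1.5], [0, 0, 0]], [[1.7, 0.4, -1.5], [0, 0, 0]], [[0, 0, 0], [0, 0, 0]], [[0, 0, 0], [0, 0, 0]]])

```text
time_s: 5.53
position: [0.6075, -0.0024, 0.0744]
ee_rot: [0.899, 0.108, 0.421, -0.045]
wrist_force: [-0.2, 0.2, -0.1]
finger_gap: 0.702
```

```bash
python3 look.py wrist:w7 scene:s7; python3 cmp.py 7
```

```text
{'time_s': np.float64(5.5833), 'position': array([ 0.6072, -0.0027,  0.0749]), 'ee_rot': array([ 0.8991,  0.1085,  0.4218, -0.0448]), 'joint_positions': array([-0.3855,  0.0368,  2.3467,  1.6085,  0.4569, -0.4781]), 'wrist_force': array([-0.391 , -0.4529,  0.3303]), 'finger_gap': np.float64(0.7)}
[[ 0.774 -0.479  0.414  0.248]
 [-0.633 -0.589  0.502 -0.51 ]
 [ 0.003 -0.651 -0.759  0.762]
 [ 0.     0.     0.     1.   ]]
[[ 0.621  0.233  0.749]
 [ 0.157 -0.972  0.172]
 [ 0.768  0.011 -0.64 ]]
```

View pics/cmp7.png

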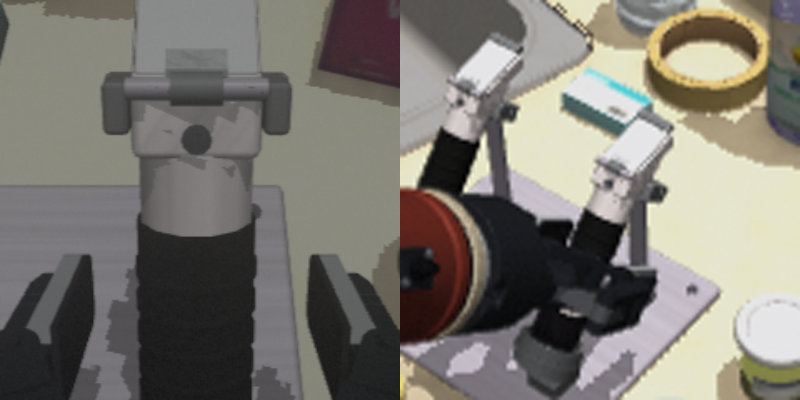

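Call:
send_rows(series=[[[0, 0, 0], [0, 0, 0]], [[0, 0, 0], [0, 0, 0]], [[0, 0, 0], [0, 0, 0]], [[0, 0, 0], [0, 0, 0]], [[0, 0, 0], [0, 0, 0]], [[0, 0, 0], [0, 0, 0]], [[0, 0, 0], [0, 0, 0]], [[0, 0, 0], [0, 0, 0]]], fingers=1.5, squeeze=45)

```text
time_s: 6.3
position: [0.6065, -0.003, 0.0737]
ee_rot: [0.899, 0.108, 0.421, -0.045]
wrist_force: [-6.5, -1.1, 9.5]
finger_gap: 0.315
```

```bash
python3 look.py wrist:w8 scene:s8; python3 cmp.py 8
```

```text
{'time_s': np.float64(6.35), 'position': array([ 0.6066, -0.003 ,  0.0738]), 'ee_rot': array([ 0.8993,  0.1077,  0.4214, -0.0449]), 'joint_positions': array([-0.3863,  0.0383,  2.3479,  1.6123,  0.4569, -0.4816]), 'wrist_force': array([-6.867 , -0.4178,  9.2346]), 'finger_gap': np.float64(0.316)}
[[ 0.774 -0.479  0.414  0.248]
 [-0.633 -0.589  0.502 -0.51 ]
 [ 0.003 -0.651 -0.759  0.762]
 [ 0.     0.     0.     1.   ]]
[[ 0.622  0.231  0.748]
 [ 0.156 -0.973  0.172]
 [ 0.768  0.01  -0.641]]
```

View pics/cmp8.png

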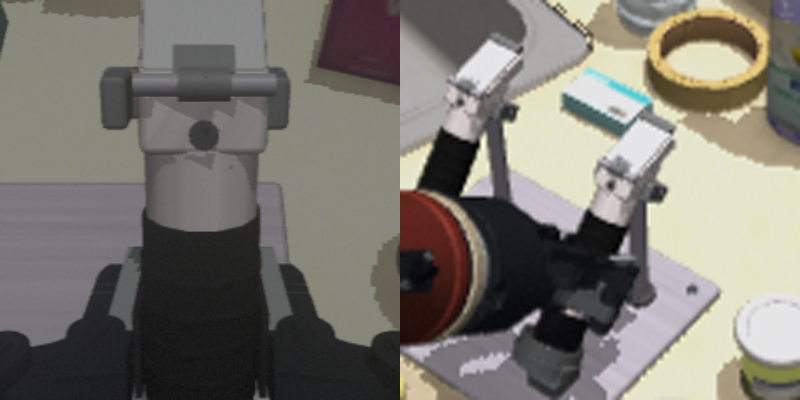

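Call:
send_rows(series=[[[0.3, 0.07, 0.38], [0, 0, 0]], [[0.31, 0.08, 0.38], [0, 0, 0]], [[0.31, 0.08, 0.38], [0, 0, 0]], [[0.31, 0.08, 0.38], [0, 0, 0]], [[0.31, 0.08, 0.38], [0, 0, 0]], [[0, 0, 0], [0, 0, 0]]])

```text
time_s: 6.9
position: [0.6183, 0.0009, 0.0879]
ee_rot: [0.901, 0.107, 0.417, -0.044]
wrist_force: [-12.7, -4.6, -3.5]
finger_gap: 0.316
```

```bash
python3 look.py wrist:w9 scene:s9; python3 cmp.py 9
```

```text
{'time_s': np.float64(6.95), 'position': array([0.6183, 0.0009, 0.0879]), 'ee_rot': array([ 0.9013,  0.1071,  0.4174, -0.0445]), 'joint_positions': array([-0.3609,  0.0217,  2.3181,  1.5147,  0.4353, -0.3558]), 'wrist_force': array([-11.989 ,  -5.7151,  -3.7394]), 'finger_gap': np.float64(0.3169)}
[[ 0.774 -0.479  0.414  0.248]
 [-0.633 -0.589  0.502 -0.51 ]
 [ 0.003 -0.651 -0.759  0.762]
 [ 0.     0.     0.     1.   ]]
[[ 0.629  0.23   0.743]
 [ 0.156 -0.973  0.17 ]
 [ 0.762  0.009 -0.648]]
```

View pics/cmp9.png

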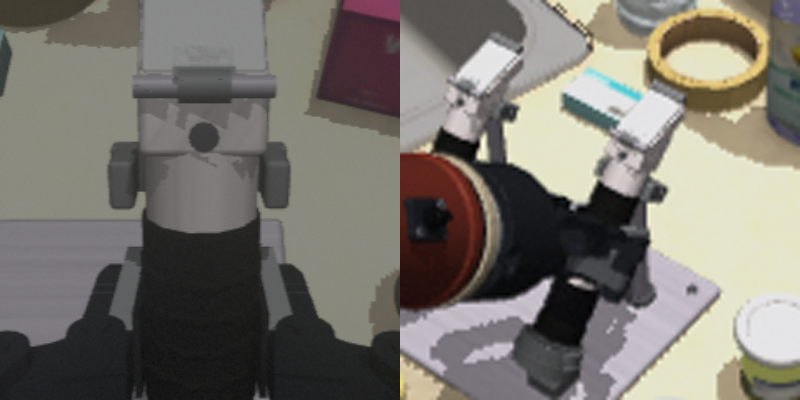

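Call:
send_rows(series=[[[-0.2, -0.05, 0.2], [0, 0, 0]], [[0.1, 0, 0.3], [0, 0, 0]], [[0.15, 0.05, 0.3], [0, 0, 0]], [[0, 0, 0], [0, 0, 0]]])

```text
time_s: 7.33
position: [0.6231, 0.0011, 0.1011]
ee_rot: [0.899, 0.108, 0.421, -0.045]
wrist_force: [0.6, 0.0, -0.9]
finger_gap: 0.315
```

```bash
python3 look.py wrist:w10 scene:s10; python3 cmp.py 10
```

```text
{'time_s': np.float64(7.3833), 'position': array([0.6229, 0.0011, 0.1008]), 'ee_rot': array([ 0.8993,  0.1082,  0.4213, -0.0447]), 'joint_positions': array([-3.5930e-01, -7.0000e-04,  2.3110e+00,  1.4714e+00,  4.3980e-01,
       -3.0560e-01]), 'wrist_force': array([-0.0337,  0.0378, -2.2547]), 'finger_gap': np.float64(0.312)}
[[ 0.774 -0.479  0.414  0.248]
 [-0.633 -0.589  0.502 -0.51 ]
 [ 0.003 -0.651 -0.759  0.762]
 [ 0.     0.     0.     1.   ]]
[[ 0.622  0.232  0.748]
 [ 0.157 -0.973  0.172]
 [ 0.767  0.011 -0.641]]
```

View pics/cmp10.png

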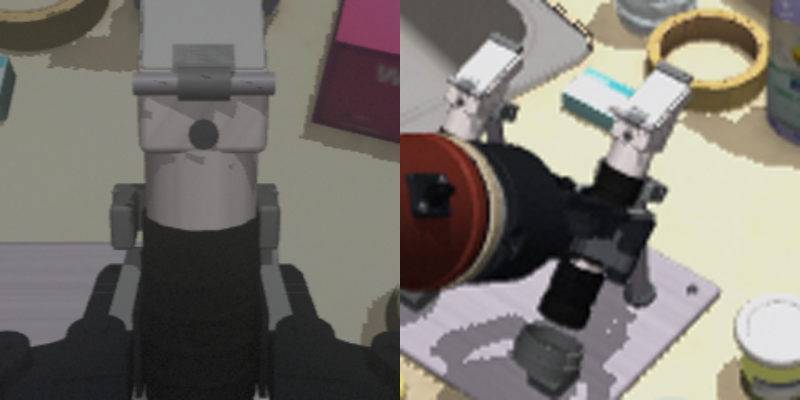

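Call:
send_rows(series=[[[-1, -0.25, 0.85], [0, 0, 0]], [[-1, -0.25, 0.85], [0, 0, 0]], [[-1, -0.25, 0.9], [0, 0, 0]], [[0, 0, 3], [0, 0, 0]], [[0, 0, 4], [0, 0, 0]], [[0, 0, 4], [0, 0, 0]], [[0, 0, 3], [0, 0, 0]], [[0, 0, 2], [0, 0, 0]], [[0, 0, 0], [0, 0, 0]]])

```text
time_s: 8.18
position: [0.5941, -0.0069, 0.2926]
ee_rot: [0.898, 0.109, 0.425, -0.043]
wrist_force: [0.9, 0.4, -0.3]
finger_gap: 0.317
```

Call:
send_rows(series=[[[0, 0, 0.3], [-1.2, 4.86, 0]], [[0, 0, 0.3], [-1.2, 4.86, 0]], [[0, 0, 0.3], [-1.2, 4.86, 0]], [[0, 0, 0.3], [-1.2, 4.86, 0]], [[0, 0, 0.3], [-1.2, 4.86, 0]], [[0, 0, 0.3], [-1.2, 4.86, 0]], [[0, 0, 0.3], [-1.2, 4.86, 0]], [[0, 0, 0.3], [-1.2, 4.86, 0]], [[0, 0, 0.3], [-1.2, 4.86, 0]], [[0, 0, 0.3], [-1.2, 4.86, 0]]])

```text
time_s: 9.02
position: [0.5915, -0.0055, 0.3133]
ee_rot: [0.992, 0.123, -0.003, 0.005]
wrist_force: [-0.4, 1.5, -1.3]
finger_gap: 0.313
```

Call:
send_rows(series=[[[0, 0, 0], [0, 0, 0]], [[0, 0, 0], [0, 0, 0]], [[0, 0, 0], [0, 0, 0]]])

```text
time_s: 9.27
position: [0.5913, -0.0058, 0.3129]
ee_rot: [0.992, 0.122, 0.0, 0.005]
wrist_force: [-0.3, 0.3, -1.1]
finger_gap: 0.315
```

```bash
python3 look.py wrist:w11 top:t11 scene:s11
```

```text
{'time_s': np.float64(9.3667), 'position': array([ 0.591 , -0.0062,  0.3142]), 'ee_rot': array([9.925e-01, 1.218e-01, 7.000e-04, 5.700e-03]), 'joint_positions': array([-0.1378,  0.0961,  1.5119, -0.0107,  1.5293,  1.1891]), 'wrist_force': array([ 0.2587,  0.2644, -2.4087]), 'finger_gap': np.float64(0.3129)}
[[ 0.774 -0.479  0.414  0.248]
 [-0.633 -0.589  0.502 -0.51 ]
 [ 0.003 -0.651 -0.759  0.762]
 [ 0.     0.     0.     1.   ]]
[[ 0.97   0.242  0.003]
 [ 0.242 -0.97  -0.011]
 [-0.     0.011 -1.   ]]
```

View pics/s11.png

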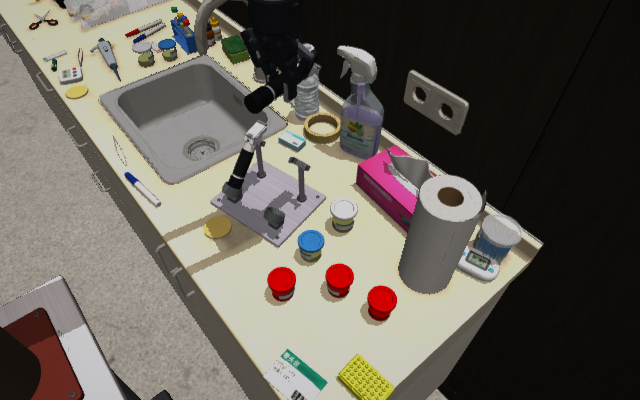

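View pics/w11.png

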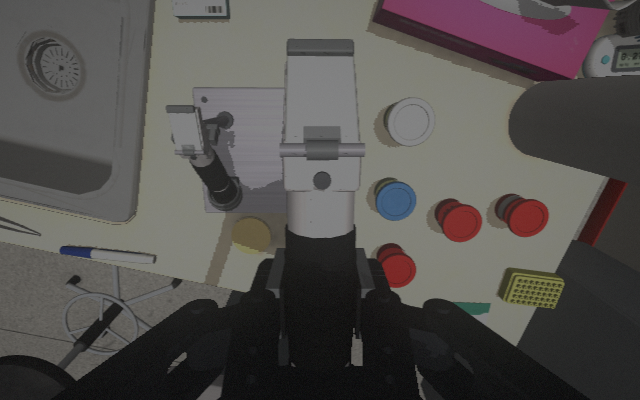

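View pics/t11.png

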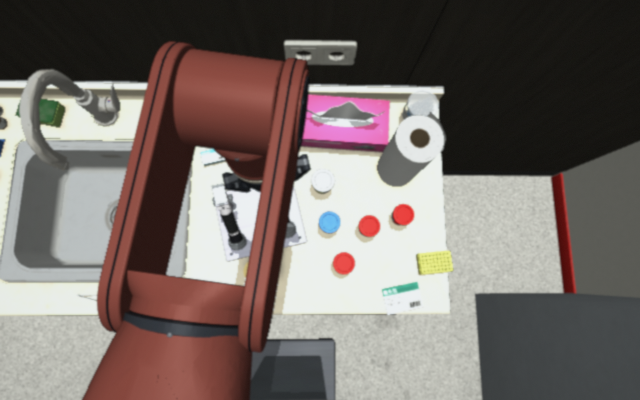

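```bash
python3 - <<'E'
from workcell import r
import numpy as np
s=r.observe();print(s["time_s"],s["position"].round(4),s["wrist_force"].round(1),s["finger_gap"])
print(r.close_job())
E
```

```text
9.4167 [ 0.5911 -0.0063  0.3146] [ 0.5 -0.9 -1.8] 0.31364447399846684
the job is handed in; nothing more can be done
None
```

I swung the plate of the open refractometer (the one on the robot's right) shut while it was still in the stand. I then gripped it on the rubber grip, drew it out and turned it level with the plate side up. I handed the job in at 9.4 s with the arm holding it, the barrel axis about 33 cm above the worktop.

**Closing the plate:** I pushed it shut with closed fingers until it met about 9 N of resistance. The pictures taken just after show it shut, looking the same as the other refractometer's plate.

**Drawing it out:** After about 19 mm it dragged with about 13 N. I eased it 3 mm towards the plate side and it came free.

**Last checks:**
- The tool points straight down to within 1 degree. The instrument sits in the grip at the same wrist-camera pixels as when I gripped it in the stand, so it did not slip or tilt there.
- The plate still looks shut, lying along the prism in the last wrist view.
- The other refractometer is in its place and the sample cups near the stand are upright.
- I did not measure the level of the barrel itself. I inferred it from the tool's orientation and the grip not having moved. The 2 mm of play in the stand could leave it about 1 degree off.

No check failed.

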